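# Open the sanitizer-tablet bottle in its holder

## Robot

A 6-joint arm with a two-finger parallel gripper is mounted at the origin on the work surface. World frame = base frame: x ahead of the robot, y to its left, z up, the work surface at z = 0. Lengths are in m, angles in rad, forces in N, time in s.
With the tool pointing down it reaches from about 0.375 to 0.9 m from the base axis. Payload 3.1 kg.
Tool frame: the origin (TCP) lies on the centre line of the jaws, within the pads' length; the fingertips stand 19 mm ahead of it and the grasp point (between the pads) is the TCP (manip.finger_overhang is the z of the fingertips in the tool frame, in m); z points along the fingers, y is the direction in which the jaws open and shut (so a half turn about z gives the same grasp; the last joint's range is limited). The gripper opens to 85 mm and grips with 20 to 120 N. Pads are 22 mm wide; open, the fingers measure 114 mm over their backs; the gripper's body (76 mm by 85 mm) begins 54 mm behind the grasp point. The pads swing forward as they close: fully open they stand 13 mm farther back than shut.
Start: joints at [0.992, 0.527, 1.433, -0, 1.181, -0.178], TCP at [0.244, 0.575, 0.25] pointing down, gripper open.
Joint ranges: [-3.08, 3.08], [-0.75, 2.2], [0.22, 2.44], [-1.43, 4.57], [0, 2.65], [-2.85, 2.85]. Speed limits (rad/s): [2.79, 2.79, 3.14, 3.14, 3.14, 3.14].

## Interface

Orientations are given as a 3x3 rotation matrix whose columns are the frame's x, y, z axes.
In Python, from plant import manip, cams, finish_job gives the robot as it stands. The module is installed in compiled form; this text tells all that it offers.
- The arm moves only by the tool arm_command, never from a script. Its argument "motion" is a list of rows, each an object of numbers: "x", "y", "z": the shift along the tool's x, y, z in m; "twist": the turn about the tool's z in rad. In form: [{"x": .., "y": .., "z": .., "twist": ..}, ...]. A call has 1 to 8 rows; each row is the pose to reach, as a shift and turn from the pose commanded when the call began, along the tool's axes at that moment; what a row does not reach only later rows make up. A row lasts 1/12 s, in which the tool goes at most 41.7 mm and 7.16 degrees, less where a joint would pass 70% of its speed; a pose out of reach is approached as far as the arm can. A call with a gripper value outside its range is refused whole. "claw" is the opening in per cent of the stroke, from 0 (shut) to 100 (fully open), set as the call begins (left out, the last holds). The fingers move at their own pace and stop on an object; "force" is the grip in N (left out, the last holds). Time passes only in rows, so rows that repeat a pose let the fingers close. It gives the time, the measured TCP pose, the force and the opening at its end, in the units of the state.
- manip.read_state(): the state, without advancing time (a new reading comes with each control period).
- cams.read_camera(name): name is "side" or "top" or "wrist"; returns a dict with "frame" (420x560x3 uint8, blue, green, red), "fx", "fy", "cx", "cy" (pixels), "extrinsics" (4x4, takes a point from camera to world coordinates). Camera axes: x right, y up, looking along -z (the intrinsics and any distortion apply to the point x, -y, -z); pixel columns grow to the right and rows downward; lengths in m; the calibration is good to about 2 mm. A picture is of the moment at which its call begins. There is no depth.
- finish_job(): hands the job in, once; it reports no verdict.
The state is a dict: "clock": time; "joints": joint angles; "qvel": joint speeds; "joint_efforts": joint torques, N m; "eef_pos": TCP position; "tool_rot": TCP orientation; "force": force on the tool from outside, world axes, zero at the start; "moment": the same for the moment, N m; "finger_gap": finger opening in m.
Only numpy, scipy, OpenCV 4.12 (cv2) and the standard library are available. Lean on these libraries where they do the work, as an engineer would, in place of code of your own. Each camera call takes 0.05 s, during which the arm holds its last target. There are 200 camera calls.

## Task

Stand the square sanitizer-tablet bottle all the way down in the steel holder screwed to the table, so that it cannot turn. Then open its push-and-turn safety cap: press the cap down, twist it counter-clockwise (seen from above) while it is pressed, and lift it off. Finish while still holding the cap, level and still, roughly 10 cm above the bottle's open mouth, with the bottle standing in the holder; leave the can, the juice bottle and the carton where they are.

Things in the scene. Friction and masses are not known exactly. Their poses are not given: they have to be found in the camera images.
- bottle: Square white wide-mouth plastic bottle, 66 x 66 mm, 0.25 to 0.45 kg, starting upright on the table with its cap closed. Origin at the centre of its underside, z up, x and y square to the sides. Flat shoulder at z = 100 mm, above it a round neck 38 mm in diameter. With the closed cap it is 154.5 mm tall. It can be carried by the cap.
- bottle_mouth (a point): Centre of the bottle's mouth, level with the rim, 142 mm above its underside. On the neck below the rim are three lugs whose notches lock the cap: unpressed, the cap turns only 4 degrees and cannot be pulled off (the bottle comes along). While the cap is twisted the bottle itself must be kept from turning by the holder.
- cap: Round ribbed dark grey push-and-turn cap, 58 mm in diameter, 36 mm tall, 45 g, open below. Origin at the centre of the skirt's underside, z up. Closed: origin 118.5 mm above the bottle's underside (18.5 mm above its shoulder), x axis along the bottle's x. A spring inside resists pressing: it gives way from 6 N, is clear of the notches 3.2 mm down (9 N), and stops 6.5 mm down (13 N).
- cap_top (a point): Centre of the cap's flat top, 36 mm above the cap's origin. Pressed 4 mm or more, the cap turns counter-clockwise only (seen from above), from 0 to a stop at about 78 degrees; anywhere between 42 degrees and that stop it is free: ease the push, then lift it straight up (60 degrees gives most room).
- holder: Open-topped square well of 3 mm stainless sheet fixed to the table on a 116 mm square flange. Origin at its centre, on the table, z up, x and y square to the walls. 72 x 72 mm inside (3 mm clearance on each side of the bottle), floor 3 mm above the table, walls to 52 mm, then lips flared outwards, 92 mm wide at 61 mm height. The bottle fits at any of four quarter turns, with 5 degrees of play.
- can: Bystander: a food tin, 75 mm in diameter, 110 mm tall, origin at the centre of its underside.
- juice: Bystander: a round juice bottle, 62 mm in diameter, 165 mm tall, with a small plain cap; origin at the centre of its underside.
- carton: Bystander: a closed cardboard carton, 110 x 170 x 75 mm, at the far side of the table; origin at the centre of its underside.
There are look-alikes about, which are no part of the job. There is more than one size of the cap; the one meant has the size given above.

How it is judged:
By the outcome, as a careful person would: the job done as asked, in the order asked, and still so for the second after the job is handed in, while the arm keeps its last pose, push and grip.
It also fails if it takes over 48 s, if anything falls off the work surface, if the arm or the gripper's body presses on something with over 40 N, if the wrist force passes 120 N, or if a joint passes its speed limit or range.

## Working session

There is one attempt and no reset: what is moved stays moved. The work goes in short steps, Python scripts to look and compute and a tool call to move; the robot and the scene stay as the last step left them, time stands still between calls to the robot, and variables do not carry over. Pictures are saved under pics/ and viewed, about 8 in all and at most 12, crops included, and the job is handed in when it is done.

Besides the shell and the picture viewer there is one more tool, called after "Request:" by a JSON object that holds its "name" and its "arguments", one argument or row to a line. arm_command: Moves the arm, as the interface text tells. Its arguments: {"type":"object","properties":{"motion":{"type":"array"},"claw":{"type":"number"},"force":{"type":"number"}},"required":["motion"]}

```bash
mkdir -p pics; cat > h.py <<'E'
import numpy as np, cv2
from plant import manip, cams
def cam(n):
    c=cams.read_camera(n); 
    return c
def ray(c,u,v):
    d=np.array([(u-c['cx'])/c['fx'],-(v-c['cy'])/c['fy'],-1.]); E=np.array(c['extrinsics'])
    d=E[:3,:3]@d; return E[:3,3],d/np.linalg.norm(d)
def onz(c,u,v,z):
    o,d=ray(c,u,v); return o+d*(z-o[2])/d[2]
def two(c1,p1,c2,p2):
    o1,d1=ray(c1,*p1);o2,d2=ray(c2,*p2)
    s=np.linalg.lstsq(np.c_[d1,-d2],o2-o1,rcond=None)[0]
    a,b=o1+d1*s[0],o2+d2*s[1]; return (a+b)/2,np.linalg.norm(a-b)
def proj(c,P):
    E=np.array(c['extrinsics']); p=E[:3,:3].T@(np.array(P)-E[:3,3])
    return c['cx']+c['fx']*p[0]/-p[2], c['cy']-c['fy']*p[1]/-p[2]
E
python3 - <<'E'
from h import *
import pickle
for n in("side","top"):
    c=cam(n); pickle.dump(c,open(n+'.pkl','wb')); cv2.imwrite(f'pics/{n}0.png',c['frame']); print(n,{k:(np.round(v,3).tolist() if k!='frame' else v.shape) for k,v in c.items()})
s=manip.read_state(); print({k:np.round(v,3).tolist() for k,v in s.items()}, manip.finger_overhang)
E
```

```text
side {'frame': (420, 560, 3), 'fx': 404.991, 'fy': 404.991, 'cx': 276.748, 'cy': 212.514, 'extrinsics': [[-0.997, 0.048, -0.055, 0.505], [-0.072, -0.712, 0.699, 0.813], [-0.006, 0.701, 0.713, 0.95], [0.0, 0.0, 0.0, 1.0]]}
top {'frame': (420, 560, 3), 'fx': 499.427, 'fy': 499.427, 'cx': 284.577, 'cy': 213.569, 'extrinsics': [[0.016, 0.977, -0.212, 0.277], [-1.0, 0.015, -0.006, -0.005], [-0.002, 0.212, 0.977, 1.527], [0.0, 0.0, 0.0, 1.0]]}
{'clock': 0.1, 'joints': [0.991, 0.528, 1.434, -0.0, 1.181, -0.178], 'qvel': [0.002, -0.003, -0.002, 0.001, 0.001, -0.0], 'joint_efforts': [0.0, -44.33, -17.859, -0.0, 0.004, -0.0], 'eef_pos': [0.244, 0.575, 0.249], 'tool_rot': [[-0.921, 0.39, -0.001], [0.39, 0.921, -0.002], [0.0, -0.002, -1.0]], 'force': [0.389, -0.221, 0.249], 'moment': [0.024, 0.024, 0.029], 'finger_gap': 0.086} 0.019
```

View pics/side0.png

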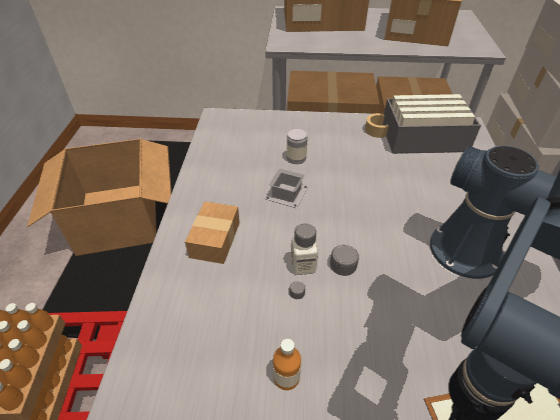

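View pics/top0.png

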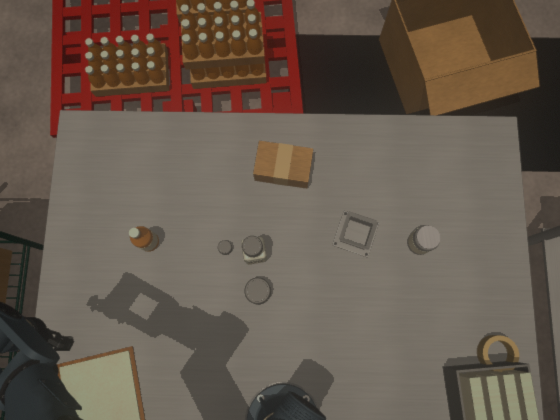

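Side view: the bottle with its dark cap is at (305,245), loose caps at (345,260, large) and (297,290, small), the holder at (287,187), the can at (297,145), and juice at (287,365). Top view: bottle at (252,247), loose caps at (258,290) and (225,247), holder at (356,234).
Candidates for "cap": the one on the bottle (305,235), the large loose one (345,260) and the small loose one (297,290). I choose the one on the white square bottle. A close crop will check this.

```bash
python3 - <<'E'
import pickle
from h import *
s=pickle.load(open('side.pkl','rb'));t=pickle.load(open('top.pkl','rb'))
a=cv2.resize(s['frame'][215:305,270:370],None,fx=4,fy=4,interpolation=cv2.INTER_CUBIC)
b=cv2.resize(t['frame'][205:305,210:310],None,fx=4,fy=4,interpolation=cv2.INTER_CUBIC)[:360]
c=cv2.resize(s['frame'][165:210,260:310],None,fx=8,fy=8,interpolation=cv2.INTER_CUBIC)[:240,:400]
c=cv2.resize(s['frame'][165:210,262:312],None,fx=5,fy=5,interpolation=cv2.INTER_CUBIC)
d=cv2.resize(t['frame'][208:258,330:382],None,fx=5,fy=5,interpolation=cv2.INTER_CUBIC)
o=np.zeros((610,800,3),np.uint8);o[:360,:400]=a;o[:360,400:]=b;o[360:585,:250]=c;o[360:610,400:660]=d
cv2.imwrite('pics/crop1.png',o[:600])
E
```

```text
(no output)
```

View pics/crop1.png

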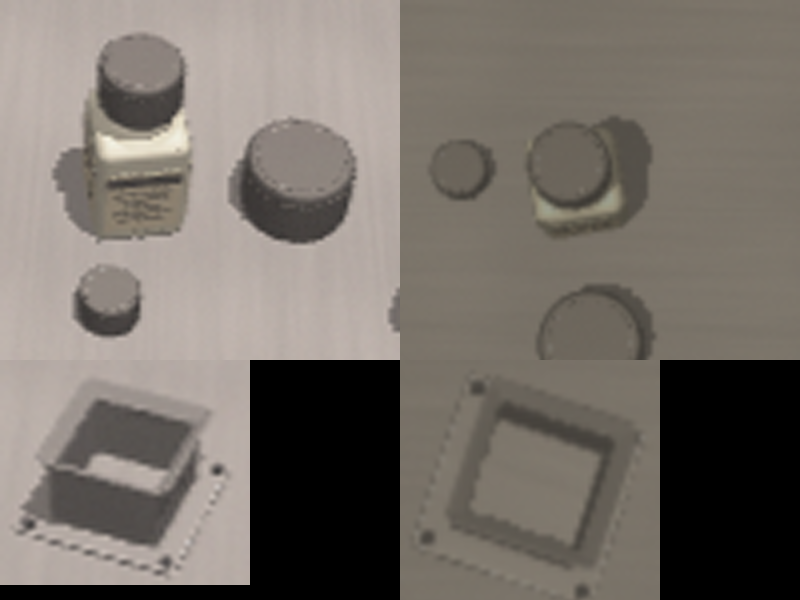

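The crop shows that the bottle's cap (305.2,230.7 side; 252.5,245.7 top) sits on the square white labelled bottle. The loose caps are clearly larger and smaller. The holder's lip corners are readable in both views.

```bash
python3 - <<'E'
import pickle
from h import *
s=pickle.load(open('side.pkl','rb'));t=pickle.load(open('top.pkl','rb'))
P,e=two(s,(305.2,230.7),t,(252.5,245.7));print('captop',P.round(4),e.round(4))
r=[onz(s,(270+x/4),215+63/4,P[2]) for x in(98,185)];print('cap dia',np.linalg.norm(r[0]-r[1]))
S=[(279.6,169),(304.6,175.4),(295.6,191.4),(269.6,184)]
T=[(378,222),(368,249.6),(339.6,241),(347.4,211)]
best=min(range(4),key=lambda k:sum(two(s,S[i],t,T[(i+k)%4])[1] for i in range(4)))
L=[]
for i in range(4):
    p,e=two(s,S[i],t,T[(i+best)%4]);L.append(p);print(p.round(4),e.round(4))
L=np.array(L);print('holder',L.mean(0).round(4),'edges',[(np.linalg.norm(L[i]-L[i-1]).round(3),np.degrees(np.arctan2(*(L[i]-L[i-1])[1::-1])).round(1)) for i in range(4)])
# bottle edge angle: front shoulder edge top view, and side-view base
for c,a,b,z in((t,(244.2,260.5),(265.5,257),.1),(s,(270+97/4,215+237/4),(270+183/4,215+232/4),0),(s,(270+97/4,215+158/4),(270+185/4,215+150/4),.1)):
    d=onz(c,*b,z)-onz(c,*a,z);print('edge',np.linalg.norm(d).round(3),(np.degrees(np.arctan2(d[1],d[0]))%90).round(1))
# bottle mask in side/top
for n,c in(('s',s),('t',t)):
    hsv=cv2.cvtColor(c['frame'],cv2.COLOR_BGR2HSV)
for p in[(287.5,343),]: print('juice cap',onz(s,*p,.165))
print('can',onz(t,427,237,.11),'bigcap',onz(t,258,289,.04),'small',onz(t,225,246,.03))
E
```

```text
captop [0.4847 0.0907 0.1481] 0.0029
cap dia 0.05777614974642258
[ 0.5774 -0.2785  0.0514] 0.0036
[ 0.4913 -0.246   0.0552] 0.001
[ 0.5171 -0.162   0.0561] 0.004
[ 0.6057 -0.1851  0.0634] 0.0005
holder [ 0.5479 -0.2179  0.0565] edges [(np.float64(0.098), np.float64(-106.8)), (np.float64(0.092), np.float64(159.3)), (np.float64(0.088), np.float64(72.9)), (np.float64(0.092), np.float64(-14.6))]
edge 0.062 10.3
edge 0.062 8.0
edge 0.06 10.5
juice cap [0.51569287 0.41935563 0.165     ]
can [ 0.52192462 -0.40707579  0.11      ] bigcap [0.37074334 0.07838978 0.04      ] small [0.49871049 0.18232292 0.03      ]
```

Cap top at (0.485, 0.091, ~0.15), diameter 58 mm, as it should be. The bottle's yaw is about 10°. The holder is at (0.548,-0.218), lip height about 0.057, yaw about -17°. Both are in reach, so I'm moving above the bottle.

Request:
{"name": "arm_command", "arguments": {
  "motion": [
    {"x":-0.026,"y":-0.022,"z":-0.004},
    {"x":-0.052,"y":-0.044,"z":-0.008},
    {"x":-0.078,"y":-0.066,"z":-0.012},
    {"x":-0.104,"y":-0.088,"z":-0.016},
    {"x":-0.13,"y":-0.11,"z":-0.02},
    {"x":-0.156,"y":-0.132,"z":-0.024},
    {"x":-0.182,"y":-0.154,"z":-0.028},
    {"x":-0.206,"y":-0.176,"z":-0.03}
  ],
  "claw": 100
}}

```text
$.motion[0]: bad value
```

Request:
{"name": "arm_command", "arguments": {
  "motion": [
    {"x":-0.026,"y":-0.022},
    {"x":-0.052,"y":-0.044},
    {"x":-0.078,"y":-0.066},
    {"x":-0.104,"y":-0.088},
    {"x":-0.13,"y":-0.11},
    {"x":-0.17,"y":-0.145},
    {"x":-0.205,"y":-0.176},
    {"x":-0.205,"y":-0.176}
  ]
}}

```text
$.motion[0]: bad value
```

```bash
python3 - <<'E'
from h import *
import pickle
c=cam('wrist');pickle.dump(c,open('w1.pkl','wb'));cv2.imwrite('pics/w1.png',c['frame'])
s=manip.read_state();print({k:np.round(s[k],3).tolist() for k in('clock','joints','qvel','eef_pos','tool_rot','force','finger_gap')})
print(np.round(c['extrinsics'],3).tolist(),c['fx'],proj(c,[.485,.091,.1545]))
E
```

```text
{'clock': 0.15, 'joints': [0.991, 0.528, 1.434, 0.0, 1.181, -0.179], 'qvel': [-0.0, -0.003, -0.003, -0.001, -0.0, 0.002], 'eef_pos': [0.244, 0.575, 0.25], 'tool_rot': [[-0.921, 0.39, -0.001], [0.39, 0.921, -0.001], [0.0, -0.002, -1.0]], 'force': [-0.289, -0.217, 0.413], 'finger_gap': 0.085}
[[0.39, -0.871, -0.298, 0.167], [0.921, 0.368, 0.128, 0.609], [-0.002, -0.325, 0.946, 0.373], [0.0, 0.0, 0.0, 1.0]] 343.8076332520601 (np.float64(-51.79627448064622), np.float64(583.4022945536552))
```

View pics/w1.png

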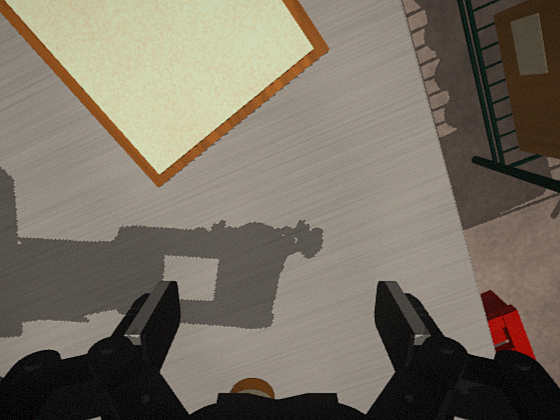

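The moves were refused because every row needs all four keys, so this wrist picture is only of the start place. The fingers are at (160,320) and (400,320). Four pictures viewed so far.

Request:
{"name": "arm_command", "arguments": {
  "motion": [
    {"x":-0.026,"y":-0.022,"z":-0.004,"twist":0},
    {"x":-0.052,"y":-0.044,"z":-0.008,"twist":0},
    {"x":-0.078,"y":-0.066,"z":-0.012,"twist":0},
    {"x":-0.104,"y":-0.088,"z":-0.016,"twist":0},
    {"x":-0.13,"y":-0.11,"z":-0.02,"twist":0},
    {"x":-0.156,"y":-0.132,"z":-0.024,"twist":0},
    {"x":-0.182,"y":-0.154,"z":-0.028,"twist":0},
    {"x":-0.206,"y":-0.176,"z":-0.03,"twist":0}
  ],
  "claw": 100
}}

```text
clock: 0.82
eef_pos: [0.3656, 0.3315, 0.2807]
tool_rot: [[-0.921, 0.39, 0.001], [0.39, 0.921, 0.0], [-0.001, 0.0, -1.0]]
force: [-0.2, -0.3, 0.3]
finger_gap: 0.0855
```

Request:
{"name": "arm_command", "arguments": {
  "motion": [
    {"x":-0.026,"y":-0.022,"z":0,"twist":0},
    {"x":-0.052,"y":-0.044,"z":0,"twist":0},
    {"x":-0.078,"y":-0.066,"z":0,"twist":0},
    {"x":-0.104,"y":-0.088,"z":0,"twist":0},
    {"x":-0.13,"y":-0.11,"z":0,"twist":0},
    {"x":-0.17,"y":-0.145,"z":0,"twist":0},
    {"x":-0.205,"y":-0.176,"z":0,"twist":0},
    {"x":-0.205,"y":-0.176,"z":0,"twist":0}
  ]
}}

```text
clock: 1.48
eef_pos: [0.4874, 0.0868, 0.2804]
tool_rot: [[-0.919, 0.393, 0.002], [0.393, 0.919, -0.002], [-0.003, -0.001, -1.0]]
force: [1.2, 0.8, -0.3]
finger_gap: 0.0851
```

```bash
python3 - <<'E'
from h import *
import pickle
c=cam('wrist');pickle.dump(c,open('w2.pkl','wb'));cv2.imwrite('pics/w2.png',c['frame'])
s=manip.read_state();print({k:np.round(s[k],3).tolist() for k in('clock','joints','qvel','eef_pos','tool_rot','force','finger_gap')})
print(np.round(c['extrinsics'],3).tolist(),c['fx'],proj(c,[.485,.091,.1545]))
E
```

```text
{'clock': 1.533, 'joints': [-0.05, 0.314, 1.715, -0.003, 1.11, -1.214], 'qvel': [0.068, -0.014, 0.026, 0.042, 0.009, 0.08], 'eef_pos': [0.488, 0.086, 0.28], 'tool_rot': [[-0.919, 0.394, 0.003], [0.394, 0.919, -0.003], [-0.004, -0.001, -1.0]], 'force': [0.994, -1.407, 0.095], 'finger_gap': 0.085}
[[0.393, -0.869, -0.301, 0.411], [0.92, 0.371, 0.13, 0.121], [-0.001, -0.328, 0.945, 0.404], [0.0, 0.0, 0.0, 1.0]] 343.8076332520601 (np.float64(279.8861249188442), np.float64(205.29111749810298))
```

View pics/w2.png

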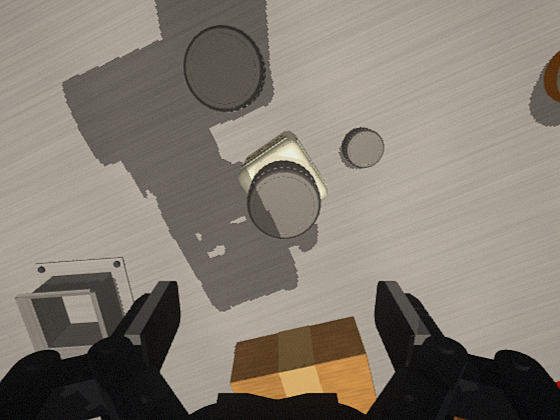

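The wrist view shows the bottle's cap top centred at about (284,202), predicted (280,205), with shoulder corners at (288,133), (240,178) and (326,188). The holder is at lower left (80,310).

```bash
python3 - <<'E'
from h import *
import pickle
c=pickle.load(open('w2.pkl','rb'));s=pickle.load(open('side.pkl','rb'));t=pickle.load(open('top.pkl','rb'))
print(onz(c,284,202,.1545).round(4),two(c,(284,202),s,(305.2,230.7)),two(c,(284,202),t,(252.5,245.7)))
l,r=onz(c,248,202,.1545),onz(c,320.5,202,.1545);print('dia',np.linalg.norm(l-r))
k=[onz(c,*p,.1) for p in((240,178),(288,133),(326,188))]
for a,b in((0,1),(1,2)): d=k[b]-k[a];print(np.linalg.norm(d).round(3),(np.degrees(np.arctan2(d[1],d[0]))%90).round(1))
# holder lips seen near corner
for p in((16,296),(97,289)): print(onz(c,*p,.061).round(3))
st=manip.read_state();R=np.array(st['tool_rot']);print('tool shift',(R.T@(np.array([*onz(c,284,202,.1545)[:2],.14])-st['eef_pos'])).round(4))
E
```

```text
[0.4838 0.0949 0.1545] (array([0.4853714 , 0.09431324, 0.152053  ]), np.float64(0.0017311268965584266)) (array([0.48551574, 0.09251544, 0.14324605]), np.float64(0.003963977997749278))
dia 0.05506540912447937
0.059 19.7
0.06 12.5
[ 0.495 -0.243  0.061]
[ 0.523 -0.152  0.061]
tool shift [0.0081 0.0067 0.1403]
```

Request:
{"name": "arm_command", "arguments": {
  "motion": [
    {"x":0.006,"y":0.006,"z":0.0,"twist":0.1},
    {"x":0.006,"y":0.006,"z":0.01,"twist":0.2},
    {"x":0.006,"y":0.006,"z":0.02,"twist":0.3},
    {"x":0.006,"y":0.006,"z":0.035,"twist":0.4},
    {"x":0.006,"y":0.006,"z":0.05,"twist":0.5},
    {"x":0.006,"y":0.006,"z":0.065,"twist":0.5},
    {"x":0.006,"y":0.006,"z":0.075,"twist":0.5},
    {"x":0.006,"y":0.006,"z":0.075,"twist":0.5}
  ]
}}

```text
clock: 2.2
eef_pos: [0.4798, 0.0993, 0.2033]
tool_rot: [[-0.621, 0.784, -0.005], [0.784, 0.621, 0.0], [0.004, -0.004, -1.0]]
force: [0.2, -0.7, -0.0]
finger_gap: 0.0855
```

```bash
python3 - <<'E'
from h import *
import pickle
c=cam('wrist');pickle.dump(c,open('w3.pkl','wb'));cv2.imwrite('pics/w3.png',c['frame'])
s=manip.read_state();print({k:np.round(s[k],4).tolist() for k in('clock','joints','eef_pos','tool_rot','force')})
R=np.array(s['tool_rot']);print(proj(c,[.485,.0935,.1545]),(R.T@(np.array([.485,.0935,.138])-s['eef_pos'])).round(4))
E
```

```text
{'clock': 2.25, 'joints': [-0.0246, 0.4177, 1.8103, 0.0002, 0.9169, -0.695], 'eef_pos': [0.4806, 0.0992, 0.2043], 'tool_rot': [[-0.6212, 0.7836, -0.0033], [0.7836, 0.6212, 0.0002], [0.0022, -0.0025, -1.0]], 'force': [-0.1651, 0.4371, -0.2393]}
(np.float64(276.7383608850568), np.float64(268.1907509198889)) [-0.0074  0.      0.0663]
```

View pics/w3.png

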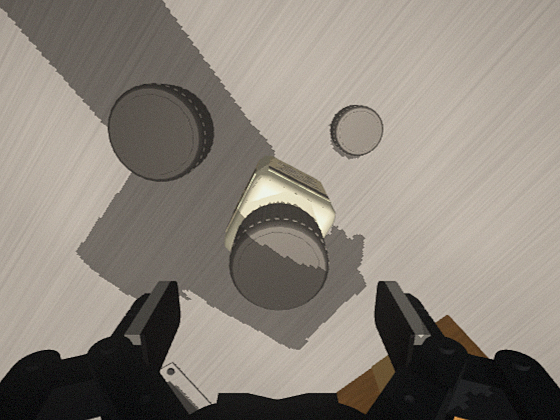

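The cap top is centred at (279,264), close to the predicted (277,268). Shoulder corners are visible at (268,160) and (333,210).

```bash
python3 - <<'E'
from h import *
import pickle
c=pickle.load(open('w3.pkl','rb'));c2=pickle.load(open('w2.pkl','rb'))
P=onz(c,279,264,.1545);s=manip.read_state();R=np.array(s['tool_rot'])
print(P.round(4),two(c,(279,264),c2,(284,202)),(R.T@(np.array([*P[:2],.138])-s['eef_pos'])).round(4))
for a,b in(((271,172),(328,205)),((300,165),(330,195)),((265,170),(232,238))):
    d=onz(c,*b,.1)-onz(c,*a,.1);print(np.linalg.norm(d).round(3),(np.degrees(np.arctan2(d[1],d[0]))%90).round(1))
h=c['frame'];g=cv2.cvtColor(h,cv2.COLOR_BGR2HSV)
m=((g[...,0]>15)&(g[...,0]<45)&(g[...,1]>40)).astype(np.uint8);m[280:]=0;m[:,:200]=0;m[:,360:]=0
cv2.imwrite('pics/m3.png',cv2.resize(np.hstack([h[150:270,200:360],cv2.merge([m*255]*3)[150:270,200:360]]),None,fx=2.5,fy=2.5,interpolation=cv2.INTER_CUBIC))
E
```

```text
[0.4844 0.0963 0.1545] (array([0.48556205, 0.0944204 , 0.14969069]), np.float64(0.0006566529884777248)) [-0.0048  0.0013  0.0663]
0.046 7.9
0.03 83.8
0.055 12.3
```

Request:
{"name": "arm_command", "arguments": {
  "motion": [
    {"x":-0.006,"y":0.001,"z":0.0,"twist":0},
    {"x":-0.006,"y":0.001,"z":0.015,"twist":0},
    {"x":-0.006,"y":0.001,"z":0.03,"twist":0},
    {"x":-0.006,"y":0.001,"z":0.045,"twist":0},
    {"x":-0.006,"y":0.001,"z":0.058,"twist":0},
    {"x":-0.006,"y":0.001,"z":0.065,"twist":0},
    {"x":-0.006,"y":0.001,"z":0.065,"twist":0}
  ]
}}

```text
clock: 2.83
eef_pos: [0.4862, 0.0947, 0.1397]
tool_rot: [[-0.621, 0.784, -0.001], [0.784, 0.621, 0.0], [0.001, -0.001, -1.0]]
force: [-0.2, -0.2, -0.1]
finger_gap: 0.0851
```

Request:
{"name": "arm_command", "arguments": {
  "motion": [
    {"x":0,"y":0,"z":0,"twist":0},
    {"x":0,"y":0,"z":0,"twist":0},
    {"x":0,"y":0,"z":0,"twist":0},
    {"x":0,"y":0,"z":0,"twist":0},
    {"x":0,"y":0,"z":0,"twist":0},
    {"x":0,"y":0,"z":0,"twist":0},
    {"x":0,"y":0,"z":0,"twist":0},
    {"x":0,"y":0,"z":0,"twist":0}
  ],
  "claw": 0,
  "force": 60
}}

```text
clock: 3.5
eef_pos: [0.4866, 0.0945, 0.1415]
tool_rot: [[-0.621, 0.784, 0.002], [0.784, 0.621, -0.001], [-0.001, 0.001, -1.0]]
force: [-1.9, -1.7, 6.1]
finger_gap: 0.0568
```

Request:
{"name": "arm_command", "arguments": {
  "motion": [
    {"x":0,"y":0,"z":0,"twist":0},
    {"x":0,"y":0,"z":-0.005,"twist":0},
    {"x":0,"y":0,"z":-0.015,"twist":0},
    {"x":0,"y":0,"z":-0.03,"twist":0},
    {"x":0,"y":0,"z":-0.05,"twist":0},
    {"x":0,"y":0,"z":-0.07,"twist":0},
    {"x":0,"y":0,"z":-0.085,"twist":0},
    {"x":0,"y":0,"z":-0.09,"twist":0}
  ]
}}

```text
clock: 4.17
eef_pos: [0.4871, 0.095, 0.2324]
tool_rot: [[-0.621, 0.784, 0.004], [0.784, 0.621, 0.0], [-0.002, 0.003, -1.0]]
force: [1.2, 0.4, -4.0]
finger_gap: 0.057
```

Request:
{"name": "arm_command", "arguments": {
  "motion": [
    {"x":-0.01,"y":-0.005,"z":-0.005,"twist":0},
    {"x":-0.035,"y":-0.018,"z":-0.01,"twist":0},
    {"x":-0.07,"y":-0.036,"z":-0.01,"twist":0},
    {"x":-0.11,"y":-0.057,"z":-0.01,"twist":0},
    {"x":-0.15,"y":-0.078,"z":-0.01,"twist":0},
    {"x":-0.185,"y":-0.096,"z":-0.01,"twist":0},
    {"x":-0.22,"y":-0.114,"z":-0.01,"twist":0},
    {"x":-0.25,"y":-0.13,"z":-0.01,"twist":0}
  ]
}}

```text
clock: 4.83
eef_pos: [0.5389, -0.1854, 0.239]
tool_rot: [[-0.62, 0.784, -0.002], [0.784, 0.62, -0.0], [0.001, -0.001, -1.0]]
force: [1.1, 0.2, -4.8]
finger_gap: 0.0567
```

Request:
{"name": "arm_command", "arguments": {
  "motion": [
    {"x":-0.02,"y":-0.01,"z":0,"twist":0.08},
    {"x":-0.03,"y":-0.015,"z":0,"twist":0.18},
    {"x":-0.033,"y":-0.017,"z":0,"twist":0.28},
    {"x":-0.033,"y":-0.017,"z":0,"twist":0.38},
    {"x":-0.033,"y":-0.017,"z":0,"twist":0.46},
    {"x":-0.033,"y":-0.017,"z":0,"twist":0.49},
    {"x":-0.033,"y":-0.017,"z":0,"twist":0.49},
    {"x":-0.033,"y":-0.017,"z":0,"twist":0.49}
  ]
}}

```text
clock: 5.5
eef_pos: [0.5458, -0.2185, 0.239]
tool_rot: [[-0.18, 0.984, -0.002], [0.984, 0.18, 0.001], [0.002, -0.002, -1.0]]
force: [-0.5, -0.3, -5.1]
finger_gap: 0.0571
```

```bash
python3 - <<'E'
from h import *
import pickle
W={n:cam(n) for n in('side','top','wrist')};pickle.dump(W,open('v4.pkl','wb'))
s=manip.read_state();print({k:np.round(s[k],4).tolist() for k in('clock','joints','eef_pos','tool_rot','force')})
a=cv2.resize(W['side']['frame'][95:245,220:360],(467,500),interpolation=cv2.INTER_CUBIC)
b=cv2.resize(W['wrist']['frame'][220:420,100:430],(330,200))
o=np.zeros((500,800,3),np.uint8);o[:,:467]=a
b=cv2.resize(W['wrist']['frame'],(333,250));o[:250,467:]=b
t=cv2.resize(W['top']['frame'][185:285,300:433],(333,250),interpolation=cv2.INTER_CUBIC);o[250:,467:]=t
cv2.imwrite('pics/v4.png',o)
E
```

```text
{'clock': 5.65, 'joints': [-0.5699, 0.4907, 1.5375, -0.0001, 1.1145, -0.7504], 'eef_pos': [0.5464, -0.2183, 0.2398], 'tool_rot': [[-0.1795, 0.9837, -0.001], [0.9837, 0.1795, 0.0006], [0.0007, -0.0009, -1.0]], 'force': [0.4855, -0.1582, -4.7185]}
```

View pics/v4.png

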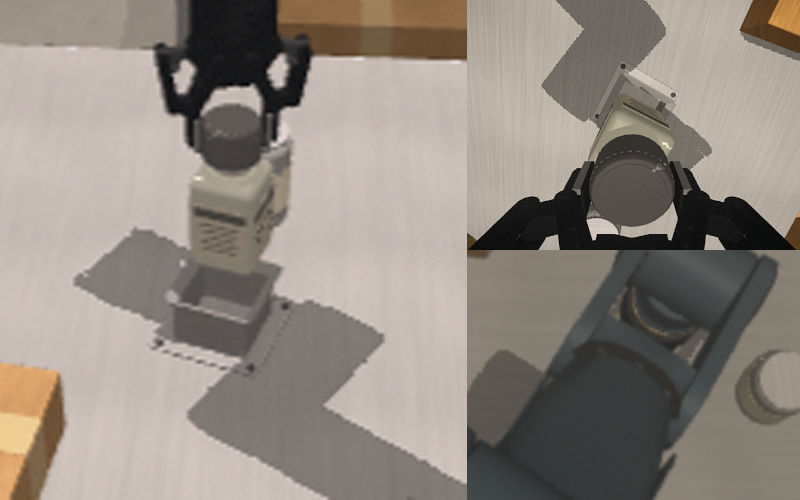

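The composite shows the bottle hanging upright above the holder. In the side view its base front edge runs from crop (192,262) to (247,270), with the flange holes at (160,343), (252,368) and (287,305).

```bash
python3 - <<'E'
from h import *
import pickle
s=pickle.load(open('side.pkl','rb'));t=pickle.load(open('top.pkl','rb'))
ang=lambda d:((np.degrees(np.arctan2(d[1],d[0]))+45)%90-45).round(1)
f=lambda p:(p[0]/5+262,(p[1]-360)/5+165); g=lambda p:((p[0]-400)/5+330,(p[1]-360)/5+208)
S=[f(p) for p in((27,523),(167,563),(217,468))]; T=[g(p) for p in((478,388),(428,538),(582,590))]
for n,c,H,z in(('s',s,S,.003),('t',t,T,.003)):
    Q=[onz(c,*p,z) for p in H];print(n,'centre',((Q[0]+Q[2])/2).round(4),[(ang(Q[i+1]-Q[i]),np.linalg.norm(Q[i+1]-Q[i]).round(3)) for i in(0,1)])
Q=[onz(s,*p,.061) for p in[(279.6,169),(304.6,175.4),(295.6,191.4),(269.6,184)]];print('side lip c',np.mean(Q,0).round(4))
Q=[onz(t,*p,.061) for p in[(378,222),(368,249.6),(339.6,241),(347.4,211)]];print('top lip c',np.mean(Q,0).round(4))
h=lambda p:(p[0]*.3+220,p[1]*.3+95)
a,b=[onz(s,*h(p),.098) for p in((190,264),(248,272))];print('bottle base front',a.round(4),b.round(4),ang(b-a),np.linalg.norm(b-a))
a,b=[onz(s,*h(p),.198) for p in((190,175),(250,181))];print('shoulder front',a.round(4),b.round(4),ang(b-a),np.linalg.norm(b-a))
u,v=[onz(s,*h(p),.061) for p in((167,303),(250,318))];print('lip front',ang(v-u),np.linalg.norm(v-u))
# cap top centre
print('cap',onz(s,*h((229,120)),.2528).round(4))
E
```

```text
s centre [ 0.5505 -0.2155  0.003 ] [(np.float64(-18.6), np.float64(0.102)), (np.float64(-17.8), np.float64(0.102))]
t centre [ 0.5476 -0.218   0.003 ] [(np.float64(-18.5), np.float64(0.1)), (np.float64(-18.1), np.float64(0.099))]
side lip c [ 0.5488 -0.213   0.061 ]
top lip c [ 0.546 -0.217  0.061]
bottle base front [ 0.582  -0.1956  0.098 ] [ 0.5251 -0.1874  0.098 ] -8.3 0.057546499117547514
shoulder front [ 0.5821 -0.2045  0.198 ] [ 0.5263 -0.1989  0.198 ] -5.7 0.0561651167532491
lip front -11.3 0.08426673368986812
cap [ 0.5473 -0.215   0.2528]
```

```bash
python3 - <<'E'
from h import *
import pickle
W=pickle.load(open('v4.pkl','rb'))
a=cv2.resize(W['side']['frame'][135:210,262:312],(400,600),interpolation=cv2.INTER_CUBIC)
b=cv2.resize(W['wrist']['frame'][90:240,190:390],(400,300),interpolation=cv2.INTER_CUBIC)
o=np.zeros((600,800,3),np.uint8);o[:,:400]=a;o[:300,400:]=b
cv2.imwrite('pics/v5.png',o)
E
```

```text
(no output)
```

View pics/v5.png

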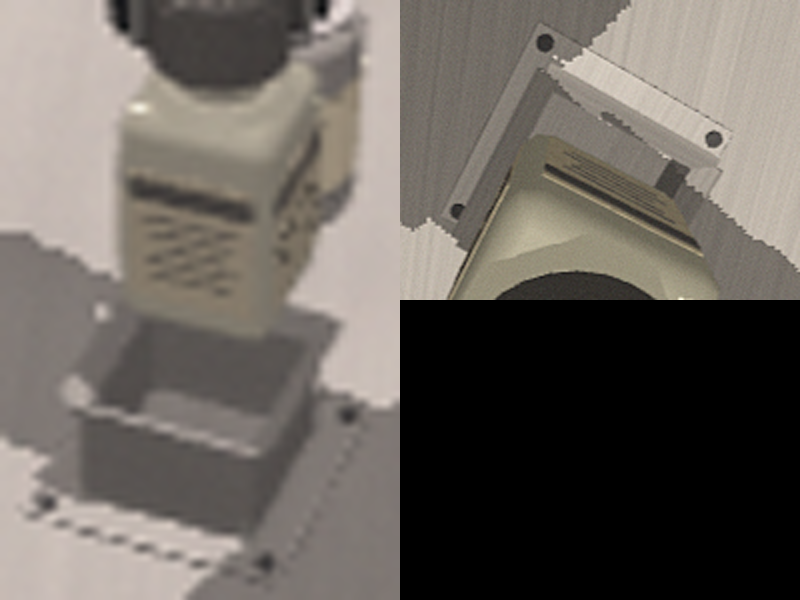

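Pictures viewed: 8. In the crop the label band runs (130,185)-(253,213) in the side part and (545,168)-(700,247) in the wrist part. The wrist part also shows flange holes at (545,42), (713,138) and (457,211).

```bash
python3 - <<'E'
from h import *
import pickle
W=pickle.load(open('v4.pkl','rb'));s,w=W['side'],W['wrist']
ang=lambda d:((np.degrees(np.arctan2(d[1],d[0]))+45)%90-45).round(1)
h=lambda p:(p[0]/8+262,p[1]/8+135); k=lambda p:((p[0]-400)/2+190,p[1]/2+90)
for n,c,f,a,b,z in(('side label',s,h,(130,185),(253,213),.175),('side base',s,h,(125,312),(265,336),.098),('wrist label',w,k,(545,168),(700,247),.175),('lip',s,h,(75,400),(260,452),.061),
  ('w holes1',w,k,(545,42),(713,138),.003),('w holes2',w,k,(457,211),(545,42),.003)):
    p,q=onz(c,*f(a),z),onz(c,*f(b),z);print(n,ang(q-p),np.linalg.norm(q-p).round(3),p.round(4),q.round(4))
p,q=onz(w,*k((457,211)),.003),onz(w,*k((713,138)),.003);print('w holder centre',((p+q)/2).round(4))
pl=[two(s,h((130,185)),w,k((700,247))),two(s,h((130,185)),w,k((545,168))),two(s,h((253,213)),w,k((545,168))),two(s,h((253,213)),w,k((700,247)))];print(pl)
E
```

```text
side label -16.4 0.05 [ 0.5767 -0.1813  0.175 ] [ 0.5286 -0.1671  0.175 ]
side base -11.1 0.058 [ 0.5801 -0.1968  0.098 ] [ 0.5227 -0.1855  0.098 ]
wrist label -17.2 0.05 [ 0.5311 -0.1777  0.175 ] [ 0.5792 -0.1926  0.175 ]
lip -19.0 0.082 [ 0.5999 -0.1833  0.061 ] [ 0.5225 -0.1567  0.061 ]
w holes1 -18.5 0.1 [ 0.5198 -0.1527  0.003 ] [ 0.6147 -0.1845  0.003 ]
w holes2 -18.7 0.101 [ 0.4874 -0.2484  0.003 ] [ 0.5198 -0.1527  0.003 ]
w holder centre [ 0.551  -0.2164  0.003 ]
[(array([ 0.5796134 , -0.19507685,  0.1651042 ]), np.float64(0.00407673847183174)), (array([ 0.55359671, -0.17374098,  0.18303707]), np.float64(0.04504837921717888)), (array([ 0.52998623, -0.18002813,  0.16476138]), np.float64(0.0022366293688274143)), (array([ 0.55329072, -0.18517197,  0.17302267]), np.float64(0.05254142257475069))]
```

Bottle yaw is about -17° and holder -18.5°, centre (0.549,-0.2165). I need a small correction of about 3-4 mm, then a descent.

Request:
{"name": "arm_command", "arguments": {
  "motion": [
    {"x":0.001,"y":0.002,"z":0.005,"twist":0.03},
    {"x":0.001,"y":0.003,"z":0.015,"twist":0.03},
    {"x":0.001,"y":0.003,"z":0.025,"twist":0.03},
    {"x":0.001,"y":0.003,"z":0.032,"twist":0.03},
    {"x":0.001,"y":0.003,"z":0.04,"twist":0.03},
    {"x":0.001,"y":0.003,"z":0.046,"twist":0.03},
    {"x":0.001,"y":0.003,"z":0.05,"twist":0.03},
    {"x":0.001,"y":0.003,"z":0.05,"twist":0.03}
  ]
}}

```text
clock: 6.32
eef_pos: [0.5491, -0.2166, 0.1891]
tool_rot: [[-0.15, 0.989, -0.002], [0.989, 0.15, 0.001], [0.001, -0.001, -1.0]]
force: [1.0, 1.0, -4.1]
finger_gap: 0.0569
```

Request:
{"name": "arm_command", "arguments": {
  "motion": [
    {"x":0,"y":0,"z":0.006,"twist":0},
    {"x":0,"y":0,"z":0.012,"twist":0},
    {"x":0,"y":0,"z":0.018,"twist":0},
    {"x":0,"y":0,"z":0.024,"twist":0},
    {"x":0,"y":0,"z":0.03,"twist":0},
    {"x":0,"y":0,"z":0.036,"twist":0},
    {"x":0,"y":0,"z":0.04,"twist":0},
    {"x":0,"y":0,"z":0.04,"twist":0}
  ]
}}

```text
clock: 6.98
eef_pos: [0.549, -0.2165, 0.1491]
tool_rot: [[-0.149, 0.989, -0.002], [0.989, 0.149, 0.001], [0.001, -0.001, -1.0]]
force: [0.3, -0.6, -5.4]
finger_gap: 0.0565
```

Request:
{"name": "arm_command", "arguments": {
  "motion": [
    {"x":0,"y":0,"z":0.002,"twist":0},
    {"x":0,"y":0,"z":0.004,"twist":0},
    {"x":0,"y":0,"z":0.006,"twist":0},
    {"x":0,"y":0,"z":0.006,"twist":0},
    {"x":0,"y":0,"z":0.006,"twist":0}
  ],
  "force": 90
}}

```text
clock: 7.4
eef_pos: [0.5497, -0.2169, 0.145]
tool_rot: [[-0.15, 0.989, 0.001], [0.989, 0.15, -0.001], [-0.001, 0.001, -1.0]]
force: [0.6, 0.3, -0.4]
finger_gap: 0.0557
```

Request:
{"name": "arm_command", "arguments": {
  "motion": [
    {"x":0,"y":0,"z":0.001,"twist":0},
    {"x":0,"y":0,"z":0.002,"twist":0},
    {"x":0,"y":0,"z":0.003,"twist":0},
    {"x":0,"y":0,"z":0.004,"twist":0},
    {"x":0,"y":0,"z":0.004,"twist":0}
  ]
}}

```text
clock: 7.82
eef_pos: [0.5499, -0.2171, 0.1421]
tool_rot: [[-0.15, 0.989, 0.002], [0.989, 0.15, -0.001], [-0.001, 0.001, -1.0]]
force: [-2.6, 0.6, 8.4]
finger_gap: 0.056
```

```bash
python3 - <<'E'
from h import *
import pickle
W={n:cam(n) for n in('side','wrist')};pickle.dump(W,open('v6.pkl','wb'))
s=manip.read_state();print({k:np.round(s[k],4).tolist() for k in('clock','eef_pos','force','moment','finger_gap')})
a=cv2.resize(W['side']['frame'][130:220,245:325],(533,600),interpolation=cv2.INTER_CUBIC)
b=cv2.resize(W['wrist']['frame'][:,140:420],(267,400))
o=np.zeros((600,800,3),np.uint8);o[:,:533]=a;o[:400,533:]=b
cv2.imwrite('pics/v6.png',o)
E
```

```text
{'clock': 7.9167, 'eef_pos': [0.5499, -0.217, 0.1421], 'force': [-3.2705, 1.0893, 7.3162], 'moment': [0.2037, 0.3785, 0.0172], 'finger_gap': 0.0562}
```

View pics/v6.png

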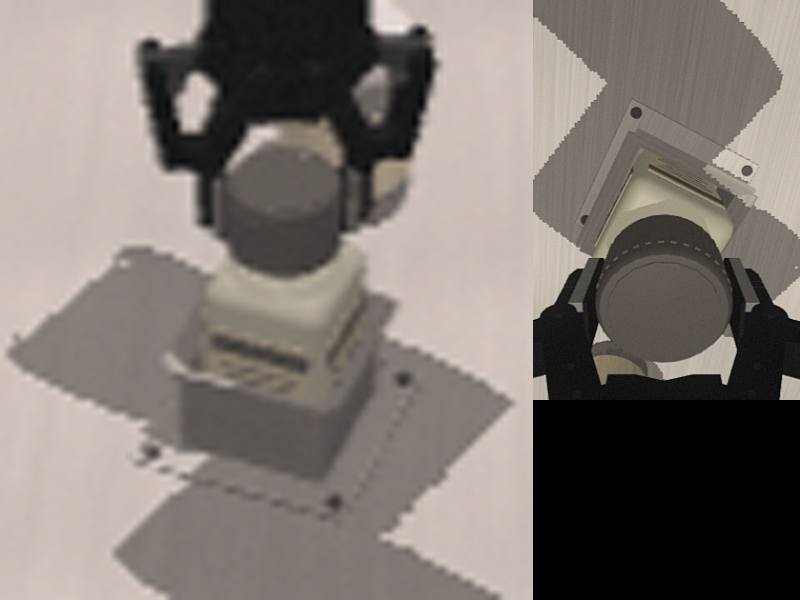

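The bottle stands inside the holder with its base well below the lips, square in it; the shoulder is at crop (285,300) and the cap at (283,180). I press further.

Request:
{"name": "arm_command", "arguments": {
  "motion": [
    {"x":0,"y":0,"z":0.002,"twist":0},
    {"x":0,"y":0,"z":0.004,"twist":0},
    {"x":0,"y":0,"z":0.006,"twist":0},
    {"x":0,"y":0,"z":0.006,"twist":0},
    {"x":0,"y":0,"z":0.006,"twist":0}
  ]
}}

```text
clock: 8.33
eef_pos: [0.5502, -0.2172, 0.1382]
tool_rot: [[-0.15, 0.989, 0.003], [0.989, 0.15, -0.002], [-0.002, 0.002, -1.0]]
force: [-4.3, 3.3, 18.6]
finger_gap: 0.0566
```

Fully pressed: about 6.3 mm down at 18.6 N. Now the twist, counter-clockwise from above, which is negative about the downward tool z.

Request:
{"name": "arm_command", "arguments": {
  "motion": [
    {"x":0,"y":0,"z":0,"twist":-0.05},
    {"x":0,"y":0,"z":0,"twist":-0.12},
    {"x":0,"y":0,"z":0,"twist":-0.2},
    {"x":0,"y":0,"z":0,"twist":-0.28},
    {"x":0,"y":0,"z":0,"twist":-0.36},
    {"x":0,"y":0,"z":0,"twist":-0.44},
    {"x":0,"y":0,"z":0,"twist":-0.52},
    {"x":0,"y":0,"z":0,"twist":-0.6}
  ]
}}

```text
clock: 9.0
eef_pos: [0.5506, -0.2179, 0.1381]
tool_rot: [[-0.684, 0.729, 0.004], [0.729, 0.684, -0.003], [-0.005, 0.001, -1.0]]
force: [-4.7, 0.7, 17.6]
finger_gap: 0.0565
```

```bash
python3 - <<'E'
from h import *
s=manip.read_state();print({k:np.round(s[k],4).tolist() for k in('clock','joints','eef_pos','force','moment','finger_gap')})
E
```

```text
{'clock': 9.0, 'joints': [-0.5652, 0.6289, 1.6171, -0.0008, 0.8909, -1.3182], 'eef_pos': [0.5506, -0.2179, 0.1381], 'force': [-4.6776, 0.6531, 17.5651], 'moment': [0.2123, 0.7538, -0.1639], 'finger_gap': 0.0565}
```

Request:
{"name": "arm_command", "arguments": {
  "motion": [
    {"x":0,"y":0,"z":0,"twist":-0.08},
    {"x":0,"y":0,"z":0,"twist":-0.16},
    {"x":0,"y":0,"z":0,"twist":-0.24},
    {"x":0,"y":0,"z":0,"twist":-0.32},
    {"x":0,"y":0,"z":0,"twist":-0.4},
    {"x":0,"y":0,"z":0,"twist":-0.47},
    {"x":0,"y":0,"z":0,"twist":-0.5},
    {"x":0,"y":0,"z":0,"twist":-0.5}
  ]
}}

```text
clock: 9.67
eef_pos: [0.5503, -0.2179, 0.1381]
tool_rot: [[-0.949, 0.314, 0.003], [0.314, 0.949, -0.003], [-0.004, -0.002, -1.0]]
force: [-5.1, 1.5, 17.5]
finger_gap: 0.0561
```

```bash
python3 - <<'E'
from h import *
import pickle
W={n:cam(n) for n in('side','wrist')};pickle.dump(W,open('v7.pkl','wb'))
s=manip.read_state();print({k:np.round(s[k],4).tolist() for k in('clock','joints','eef_pos','force','moment','finger_gap')})
a=cv2.resize(W['side']['frame'][130:220,245:325],(400,450),interpolation=cv2.INTER_CUBIC)
b=cv2.resize(pickle.load(open('v6.pkl','rb'))['side']['frame'][130:220,245:325],(400,450),interpolation=cv2.INTER_CUBIC)
cv2.imwrite('pics/v7.png',np.hstack([b,a]))
E
```

```text
{'clock': 9.7667, 'joints': [-0.5652, 0.6287, 1.6172, -0.0012, 0.8914, -1.8148], 'eef_pos': [0.5503, -0.2179, 0.1382], 'force': [-4.0615, 0.1707, 17.3478], 'moment': [0.2253, 0.8709, 0.0366], 'finger_gap': 0.0563}
```

View pics/v7.png

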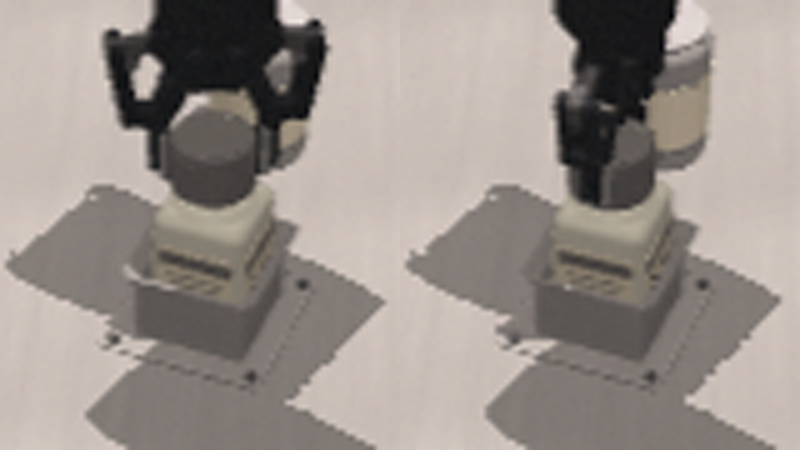

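The bottle has not turned (its label is unchanged, at (195,265) left and (595,265) right) while the tool turned 63°. Now I ease the push and lift slowly, watching the force.

Request:
{"name": "arm_command", "arguments": {
  "motion": [
    {"x":0,"y":0,"z":-0.003,"twist":0},
    {"x":0,"y":0,"z":-0.006,"twist":0},
    {"x":0,"y":0,"z":-0.009,"twist":0},
    {"x":0,"y":0,"z":-0.012,"twist":0},
    {"x":0,"y":0,"z":-0.015,"twist":0},
    {"x":0,"y":0,"z":-0.018,"twist":0},
    {"x":0,"y":0,"z":-0.02,"twist":0},
    {"x":0,"y":0,"z":-0.02,"twist":0}
  ]
}}

```text
clock: 10.43
eef_pos: [0.55, -0.2168, 0.1547]
tool_rot: [[-0.949, 0.315, 0.001], [0.315, 0.949, -0.0], [-0.001, 0.0, -1.0]]
force: [-0.2, 0.9, 0.4]
finger_gap: 0.0566
```

```bash
python3 - <<'E'
from h import *
s=manip.read_state();print({k:np.round(s[k],4).tolist() for k in('clock','eef_pos','force','moment','finger_gap')})
E
```

```text
{'clock': 10.4333, 'eef_pos': [0.55, -0.2168, 0.1547], 'force': [-0.1584, 0.9297, 0.3918], 'moment': [0.0345, -0.0469, -0.0039], 'finger_gap': 0.0566}
```

There is no bottle weight on the tool at +10 mm, so the cap is free. I lift it straight up to about 10 cm above the mouth (mouth at about 0.145, so TCP about 0.267).

Request:
{"name": "arm_command", "arguments": {
  "motion": [
    {"x":0,"y":0,"z":-0.006,"twist":0},
    {"x":0,"y":0,"z":-0.014,"twist":0},
    {"x":0,"y":0,"z":-0.024,"twist":0},
    {"x":0,"y":0,"z":-0.036,"twist":0},
    {"x":0,"y":0,"z":-0.05,"twist":0},
    {"x":0,"y":0,"z":-0.066,"twist":0},
    {"x":0,"y":0,"z":-0.082,"twist":0},
    {"x":0,"y":0,"z":-0.096,"twist":0}
  ]
}}

```text
clock: 11.1
eef_pos: [0.5499, -0.2169, 0.2525]
tool_rot: [[-0.949, 0.315, 0.002], [0.315, 0.949, -0.001], [-0.002, -0.0, -1.0]]
force: [0.0, 0.0, -0.3]
finger_gap: 0.0566
```

Request:
{"name": "arm_command", "arguments": {
  "motion": [
    {"x":0,"y":0,"z":-0.01,"twist":0},
    {"x":0,"y":0,"z":-0.015,"twist":0},
    {"x":0,"y":0,"z":-0.015,"twist":0},
    {"x":0,"y":0,"z":-0.015,"twist":0},
    {"x":0,"y":0,"z":-0.015,"twist":0},
    {"x":0,"y":0,"z":-0.015,"twist":0}
  ]
}}

```text
clock: 11.6
eef_pos: [0.549, -0.2165, 0.2642]
tool_rot: [[-0.949, 0.315, -0.002], [0.315, 0.949, 0.001], [0.002, 0.001, -1.0]]
force: [-0.2, -0.3, -0.1]
finger_gap: 0.0562
```

```bash
python3 - <<'E'
from h import *
import pickle
W={n:cam(n) for n in('side','wrist')};pickle.dump(W,open('v8.pkl','wb'))
s=manip.read_state();print({k:np.round(s[k],4).tolist() for k in('clock','eef_pos','qvel','tool_rot','force','finger_gap')})
a=cv2.resize(W['side']['frame'][60:220,220:360],(525,600),interpolation=cv2.INTER_CUBIC)
b=cv2.resize(W['wrist']['frame'],(275,206))
o=np.zeros((600,800,3),np.uint8);o[:,:525]=a;o[:206,525:]=b
cv2.imwrite('pics/v8.png',o)
print('mouth px',proj(W['side'],[.549,-.2165,.145]),'cap origin px',proj(W['side'],[.549,-.2165,.245]))
E
```

```text
{'clock': 11.7, 'eef_pos': [0.5492, -0.2166, 0.2644], 'qvel': [0.0014, -0.0039, -0.0021, 0.0015, 0.0003, -0.0001], 'tool_rot': [[-0.949, 0.3154, -0.0015], [0.3154, 0.949, 0.0009], [0.0017, 0.0004, -1.0]], 'force': [0.0924, -0.2713, -0.8918], 'finger_gap': 0.0563}
mouth px (np.float64(287.67965371992085), np.float64(159.146696539133)) cap origin px (np.float64(288.1309881160898), np.float64(132.87610143346697))
```

View pics/v8.png

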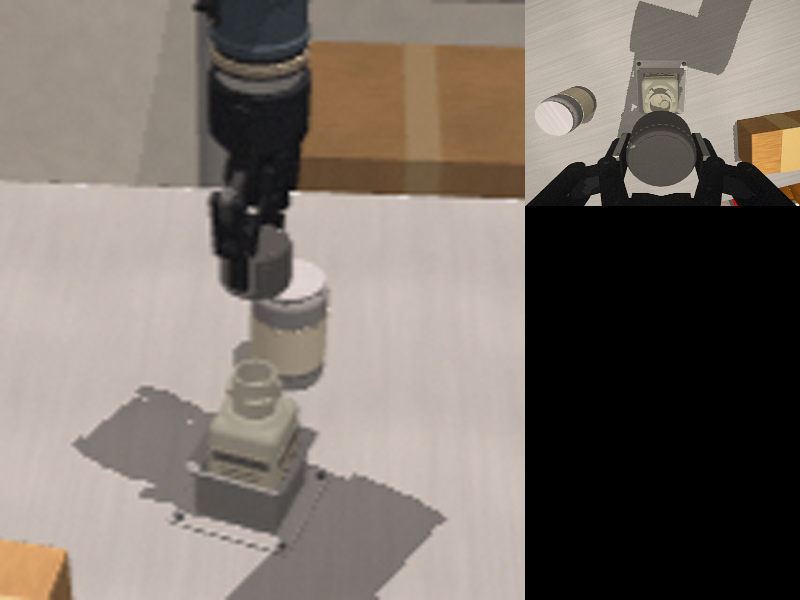

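The cap is off, level in the gripper (side crop (257,260)). The open mouth is at crop (255,372), which is pixel (288,159) and matches the position predicted for a fully seated bottle. Handing in.

```bash
python3 -c "
from plant import finish_job
print(finish_job())"
```

```text
the job is handed in; nothing more can be done
None
```

The bottle is standing in the steel holder and its cap is off. The arm is holding the cap level and still over the open mouth. I handed the job in at about 11.7 s of the 48 s allowed; the hand-in gives no verdict.

**What I did:**
- I gripped the closed cap, carried the bottle to the holder, turned it about 30° to line up and lowered it to the floor of the holder.
- I pressed the cap about 6.3 mm down with about 18 N and turned it 63° counter-clockwise. I then eased the push and lifted the cap straight up.

**Last checks:**
- **Bottle seated:** the mouth in the side view is at pixel (288,159), which matches the prediction for a bottle fully down in the holder. Its label stayed where it was during the twist.
- **Cap free:** no bottle weight came onto the tool when the cap lifted.
- **Final pose:** the cap's underside is about 97 mm above the mouth, taking the cap as not having slipped in the grip. The tool is within about 0.1° of vertical, and the joints are almost still.
- **Other objects:** the can and carton showed nothing amiss in the last pictures. The juice bottle was not in them, but the arm did not go near it.

**Disagreements:**
- The camera heights for the closed cap's top came out at 143–152 mm instead of 154.5 mm, so I used the nominal height.
- The bottle's first angle readings ranged from about 8° to 20°. I settled the angle from the label lines once the bottle was above the holder.
- The first two move calls were refused because the rows did not have all four values; nothing moved.

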